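# Nudge the cap plate onto the capsule filler's locating pins

### The job

The perforated metal cap plate has been laid askew on the capsule filler and is riding on top of the two locating pins. Gently nudge its edges sideways with the fingertips, without gripping or lifting it, until its two locating holes drop over both pins and it lies flat on the deck. Leave everything else on the bench where it stands.

Things in the scene. Friction and masses are not known exactly. Their poses are not given: they have to be found in the camera images.
- filler: capsule filler, fixed; origin: on the bench under the midpoint of its two locating pins; x roughly away from the robot, y to its left. Dark grey deck, top 70 mm above the bench, x -65 to 65, y -108 to 108 mm; on the robot's side two ears (|y| 72 to 108) run on to x -105, with an open finger relief between. Foot plate x -107 to 75, y +-115, 16 mm high; knobs at the ends below 40 mm height
- cap_plate: loose perforated aluminium plate, 144 mm (x) by 240 mm (y), 6 mm thick, about 0.4 kg; origin: middle of its underside. It starts lying on both pin tips and with its near edge on the ears (tilt 5 degrees), 14 to 30 mm too near the robot, up to 16 mm to either side, turned up to 5 degrees. Slides at 1 to 4 N. Seated, it overhangs the deck by 7 mm in the relief and 12 mm at the ends
- pin_left (a point): tip of the locating pin on the +y side, 95 mm from the deck's middle, 79 mm above the bench. Pin 8 mm thick, 9 mm tall above the deck, bullet-nosed, so that a hole a few mm off still slips down over it
- pin_right (a point): tip of the equal pin on the -y side, 95 mm from the deck's middle
- hole_left (a point): centre, at the underside, of the plate's +y locating hole: 10.5 mm wide, on the plate's y axis, 95 mm from its middle, 25 mm from its short edge (the sixty 8 mm holes in the field between are for capsules). When it is over its pin the plate drops by itself to the deck: underside 70 mm above the bench, pin tip 3 mm proud of the plate
- hole_right (a point): centre, at the underside, of the equal locating hole on the -y side
- amber_jar: amber glass jar with a white lid, 58 mm across, 82 mm tall. Bystander; origin: middle of its underside
- white_jar: white plastic jar with a lid, 52 mm across, 66 mm tall. Bystander; origin: middle of its underside
- mortar: white ceramic mortar, 100 mm across, 56 mm tall, with its pestle leaning in it up to about 100 mm. Bystander; origin: middle of its underside
- beaker: open glass beaker, 58 mm across, 75 mm tall. Bystander; origin: middle of its underside
- tamper: tamping tool: 74 mm square aluminium plate on short pegs with a black knob, 64 mm tall in all. Bystander; origin: middle of its underside
- spatula: slim steel spatula with a black handle, 170 mm long, 7 mm high, lying flat on the bench in front of the filler. Bystander; origin: middle of its underside
- tray: shallow steel tray, 100 x 150 x 22 mm. Bystander; origin: middle of its underside

How it is judged (in metres and radians):
At the end, for the whole second after the job is handed in: the cap plate lies flat on the deck over both pins: each hole centre within 3 mm of its pin and its underside there less than 1.8 mm above the deck, tilt under about 1 degree, at rest (horizontal distance between hole_left and pin_left below 0.003 m and horizontal distance between hole_right and pin_right below 0.003 m and z of each of hole_left, hole_right in the frame of filler below 0.0718 m and angle between cap_plate's own z axis and vertical below 0.02 rad and linear speed of cap_plate below 0.01 m/s); the robot touches nothing.
It fails at once if the cap plate is gripped or shoved hard: the fingers press on it with over 40 N (contact force between the fingers and cap_plate above 40 N).
It fails at once if the cap plate is picked up: its middle comes more than 16 mm above the deck (riding on the pin tips it is at most 9 mm above it) (z of cap_plate in the frame of filler above 0.086 m).
It fails at once if the cap plate is tipped up by more than 17 degrees or pushed off the filler (angle between cap_plate's own z axis and vertical above 0.3 rad or z of cap_plate in the frame of filler below 0.055 m).
It fails at once if one of the other things on the bench is moved by more than 15 mm (distance of any of amber_jar, white_jar, mortar, beaker, tamper, spatula, tray from where it was at the start of the episode above 0.015 m).
It also fails if it takes over 48 s, if anything falls off the work surface, if the arm or the gripper's body presses on something with over 40 N, if the wrist force passes 120 N, or if a joint passes its speed limit or range.

### The arm

A 6-joint arm with a two-finger parallel gripper is mounted at the origin on the work surface. World frame = base frame: x ahead of the robot, y to its left, z up, the work surface at z = 0. Lengths are in m, angles in degrees, forces in N, time in s.
With the tool pointing down it reaches from about 0.35 to 0.875 m from the base axis. Payload 4.2 kg.
Tool frame: the origin (TCP) lies where the fingers leave the gripper's body, on its centre line; the fingertips stand 70 mm ahead of it and the grasp point (between the pads) lies 51 mm ahead of it; z points along the fingers, y is the direction in which the jaws open and shut (so a half turn about z gives the same grasp; the last joint's range is limited). The gripper opens to 87 mm and grips with 3 to 60 N. Pads are 19 mm wide; open, the fingers measure 117 mm over their backs; the gripper's body (75 mm by 190 mm) begins 51 mm behind the grasp point.
Start: joints at [89.358, 22.042, 0.453, 0, -68.411, -14.817], TCP at [0.167, 0.602, 0.292] pointing down, gripper open.
Joint ranges: [-179.83, 179.83], [-69.29, 118.12], [-61.27, 80.66], [-181.25, 117.63], [-171.15, -9.14], [-177.46, 177.46]. Speed limits (degrees/s): [159.86, 159.86, 180, 180, 180, 180].

### API

Orientations are given as a 3x3 rotation matrix whose columns are the frame's x, y, z axes.
In Python, from station import sense, capture, camera_model, finish_job gives the robot as it stands.
- The arm moves only by the shell command python3 -m inch 'ROWS'. ROWS is JSON, a list of rows, each an object with "hand": the closure, from 0 (fully open) to 1 (shut); "slide": the shift along the world's x, y, z in cm, a list of three; "yaw": the turn about the world's z in rad. A call has 1 to 10 rows; each row is the pose to reach, as a shift and turn from the pose commanded when the call began; what a row does not reach only later rows make up. A row lasts 1/8 s, in which the tool goes at most 62.5 mm and 10.7 degrees, less where a joint would pass 70% of its speed; a pose out of reach is approached as far as the arm can. A call with a gripper value outside its range is refused whole. The fingers move at their own pace and stop on an object; the grip force is fixed at half the most. Time passes only in rows, so rows that repeat a pose let the fingers close. It gives the time, the measured TCP pose, the force and the opening at its end, in the units of the state.
- sense(): the state, without advancing time (a new reading comes with each control period).
- capture(name): name is "scene" or "top" or "wrist"; returns the picture (384x512x3 uint8, blue, green, red); there is no depth.
- camera_model(name): a dict with "mtx" (3x3 intrinsics, pixels), "xyz" and "orientation" of the camera in the world; the wrist camera has in their place "tool_from_camera" (4x4, takes a point from camera to tool coordinates, whose origin is the TCP and whose axes are the flange's). Camera axes: x right, y up, looking along -z (the intrinsics and any distortion apply to the point x, -y, -z); pixel columns grow to the right and rows downward; lengths in m; the calibration is good to about 2 mm. A picture is of the moment at which its call begins: read the wrist's pose just before it. camera_model takes no time and is no camera call.
- finish_job(): hands the job in, once; it reports no verdict.
The state is a dict: "time_s": time; "joints": joint angles; "joint_velocities": joint speeds; "effort": joint torques, N m; "tcp_pos": TCP position; "ee_rot": TCP orientation; "wrist_force": force on the tool from outside, world axes, zero at the start; "moment": the same for the moment, N m; "gripper_width": opening from 0.0 (shut) to 1.0 (fully open).
Only numpy, scipy, OpenCV 4.12 (cv2) and the standard library are available. Lean on these libraries where they do the work, as an engineer would, in place of code of your own. Each camera call takes 0.05 s, during which the arm holds its last target. There are 200 camera calls.

## Working session

There is one attempt and no reset: what is moved stays moved. The work goes in short steps, Python scripts to look and compute and a shell command to move; the robot and the scene stay as the last step left them, time stands still between calls to the robot, and variables do not carry over. Pictures are saved under pics/ and viewed, about 8 in all and at most 12, crops included, and the job is handed in when it is done.

```bash
mkdir -p pics
cat > h.py <<'E'
import numpy as np,cv2
from station import sense,capture,camera_model
def cam(n):
    m=camera_model(n);K=np.array(m['mtx'])
    if 'xyz' in m: R=np.array(m['orientation']);p=np.array(m['xyz'])
    else:
        s=sense();T=np.array(m['tool_from_camera']);R0=np.array(s['ee_rot']);R=R0@T[:3,:3];p=np.array(s['tcp_pos'])+R0@T[:3,3]
    return K,R,p,m
def ray(c,u,v,z):
    K,R,p,m=c
    d=np.linalg.inv(K)@[u,v,1];d=R@[d[0],-d[1],-d[2]]
    return p+d*(z-p[2])/d[2]
def proj(c,P):
    K,R,p,m=c
    q=R.T@(np.array(P)-p);q=K@[q[0],-q[1],-q[2]];return q[:2]/q[2]
E
python3 - <<'E'
from h import *
for n in('top','scene'):
    c=cam(n);i=capture(n);cv2.imwrite(f'pics/{n}0.png',i);print(n,c[0].tolist(),c[1].round(3).tolist(),c[2],[k for k in c[3]])
a=np.hstack([cv2.imread('pics/top0.png'),cv2.imread('pics/scene0.png')])
t=cv2.imread('pics/top0.png');cv2.imwrite('pics/top0b.png',cv2.resize(t,(800,600),interpolation=cv2.INTER_CUBIC))
print(sense())
E
```

```text
top [[372.12337892055876, 0.0, 260.32521640163407], [0.0, 372.12337892055876, 189.5568719185736], [0.0, 0.0, 1.0]] [[0.019, 0.995, -0.101], [-1.0, 0.02, 0.01], [0.012, 0.101, 0.995]] [0.48356088 0.03960293 0.88924286] ['mtx', 'xyz', 'orientation']
scene [[423.3803140618489, 0.0, 256.1991285557917], [0.0, 423.3803140618489, 187.16809905215726], [0.0, 0.0, 1.0]] [[-0.155, -0.53, 0.834], [0.988, -0.1, 0.12], [0.02, 0.842, 0.539]] [1.47986183 0.15653316 0.6687274 ] ['mtx', 'xyz', 'orientation']
{'time_s': 0.1, 'joints': array([ 8.93590524e+01,  2.20842095e+01,  3.86630259e-01, -2.59557878e-02,
       -6.84135497e+01, -1.48173883e+01]), 'joint_velocities': array([ 0.12799916, -0.15578903,  0.21528553,  0.12432179, -0.11525595,
        0.05226726]), 'effort': array([ 3.41386867e-04, -3.91692317e+01,  1.87932944e+01,  4.23181370e+00,
        1.34523906e-02, -7.48724619e-05]), 'tcp_pos': array([0.16644476, 0.60198932, 0.29128316]), 'ee_rot': array([[ 9.63780002e-01, -2.66698165e-01, -4.42911138e-04],
       [-2.66698517e-01, -9.63778065e-01, -1.93469438e-03],
       [ 8.91114007e-05,  1.98274350e-03, -9.99998030e-01]]), 'wrist_force': array([-0.3705816 ,  0.23334263,  0.08939497]), 'moment': array([0.00667662, 0.01189686, 0.04466379]), 'gripper_width': 1.0017362248260748}
```

View pics/top0b.png

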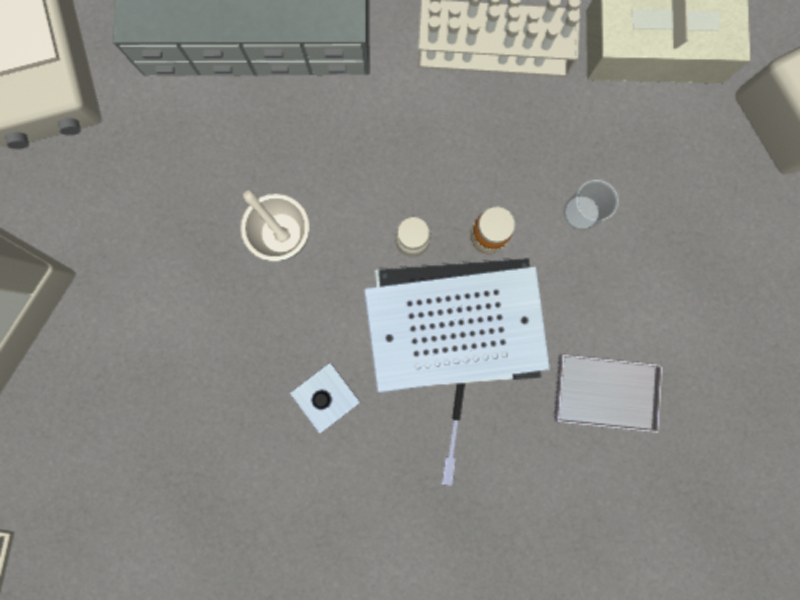

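View pics/scene0.png

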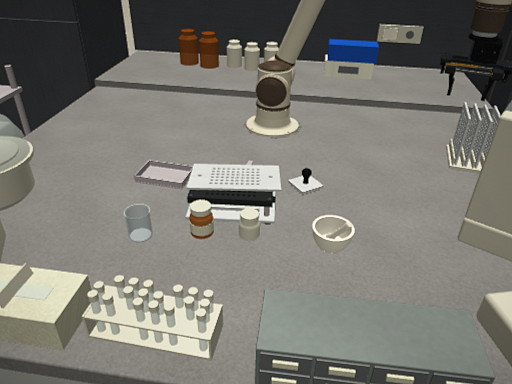

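The top view (800x600 scale) shows the plate with corners (365,289), (536,267), (549,370) and (377,391), and locating holes near (389,338) and (524,320). The deck's far edge runs from (380,268) to (529,260). In the scene view nothing stands against the plate.

Run:
```python
from h import *
c=cam('top');s=.64
for n,u,v,z in [('plFL',365,289,.084),('plFR',536,267,.084),('plNR',549,370,.076),('plNL',377,391,.076),('hL',389,338,.083),('hR',524,320,.083),('deckFL',380,268,.07),('deckFR',529,260,.07),('spat1',461,384,.007),('spat2',447,485,.007)]:
    print(n,ray(c,u*s,v*s,z).round(4))
w=camera_model('wrist');print(w['tool_from_camera'],w['mtx'])
```

```text
plFL [0.5745 0.0902 0.084 ]
plFR [ 0.6104 -0.1486  0.084 ]
plNR [ 0.4672 -0.1681  0.076 ]
plNL [0.4339 0.0704 0.076 ]
hL [0.5071 0.0553 0.083 ]
hR [ 0.5357 -0.1319  0.083 ]
deckFL [0.6066 0.0706 0.07  ]
deckFR [ 0.6226 -0.1419  0.07  ]
spat1 [ 0.4424 -0.0529  0.007 ]
spat2 [ 0.2943 -0.0336  0.007 ]
[[ 1.40783510e-03  9.52881998e-01  3.03337956e-01  8.43846897e-02]
 [ 9.99998914e-01 -1.20896333e-03 -8.43396535e-04  1.13433418e-03]
 [-4.36932911e-04  3.03338813e-01 -9.52882665e-01 -9.27245646e-02]
 [ 0.00000000e+00  0.00000000e+00  0.00000000e+00  1.00000000e+00]] [[304.35225195   0.         261.02383214]
 [  0.         304.35225195 192.11118859]
 [  0.           0.           1.        ]]
```

```bash
python3 -m inch '[{"hand":0,"slide":[17,-32,1],"yaw":0.17},{"hand":0,"slide":[17,-32,1],"yaw":0.17},{"hand":0,"slide":[17,-32,1],"yaw":0.17},{"hand":0,"slide":[33,-64,1],"yaw":0.346},{"hand":0,"slide":[33,-64,1],"yaw":0.346},{"hand":0,"slide":[33,-64,1],"yaw":0.346},{"hand":0,"slide":[33,-64,1],"yaw":0.346},{"hand":0,"slide":[33,-64,1],"yaw":0.346},{"hand":0,"slide":[33,-64,1],"yaw":0.346},{"hand":0,"slide":[33,-64,1],"yaw":0.346}]'
python3 -m inch '[{"hand":0,"slide":[0,0,0],"yaw":0},{"hand":0,"slide":[0,0,0],"yaw":0},{"hand":0,"slide":[0,0,0],"yaw":0},{"hand":0,"slide":[0,0,0],"yaw":0},{"hand":0,"slide":[0,0,0],"yaw":0}]'
python3 - <<'E'
from h import *
s=sense();print(s['tcp_pos'],s['ee_rot'][:,0])
i=capture('wrist');cv2.imwrite('pics/w1.png',i);cv2.imwrite('pics/w1b.png',cv2.resize(i,(800,600),interpolation=cv2.INTER_CUBIC))
E
```

```text
time_s: 1.35
tcp_pos: [0.4537, 0.0452, 0.3014]
ee_rot: [[0.997, 0.076, 0.0], [0.076, -0.997, 0.0], [0.0, -0.0, -1.0]]
wrist_force: [1.1, 0.6, 1.2]
gripper_width: 1.006
time_s: 1.98
tcp_pos: [0.4531, 0.0481, 0.3015]
ee_rot: [[0.997, 0.078, 0.0], [0.078, -0.997, 0.0], [0.0, -0.0, -1.0]]
wrist_force: [1.3, -0.1, 0.0]
gripper_width: 1.006
[0.45307307 0.04807462 0.30146912] [9.96941887e-01 7.81463107e-02 1.67361774e-04]
```

View pics/w1b.png

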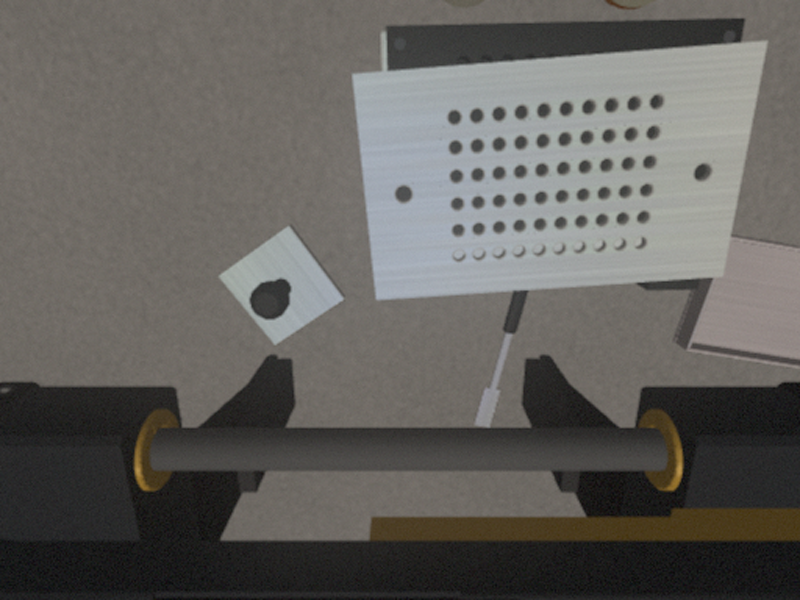

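The close view (800x600 scale) shows the locating holes at (404,194) and (702,172). The deck's far corners are at (388,27) and (743,19), and the fingertips at about (283,360) and (540,360). The arm is clear of everything.

```bash
cat >> h.py <<'E'
def frame(hl,hr):
    hl,hr=np.array(hl)[:2],np.array(hr)[:2];y=(hl-hr)/np.linalg.norm(hl-hr);return (hl+hr)/2,np.array([y[1],-y[0]]),y
def fit(pts,z,c,s=.64): return [ray(c,u*s,v*s,z)[:2] for u,v in pts]
E
python3 - <<'E'
from h import *
c=cam('wrist')
i=cv2.imread('pics/w1.png');g=cv2.cvtColor(i,cv2.COLOR_BGR2GRAY)
def blob(u,v,th=110,r=9):
    u,v=int(u),int(v);w=g[v-r:v+r+1,u-r:u+r+1];m=(w<th).astype(np.uint8)
    n,l,st,ce=cv2.connectedComponentsWithStats(m);k=l[r,r];return ce[k]+[u-r,v-r],st[k,4]
hl,hr=blob(404*.64,194*.64),blob(702*.64,172*.64);print(hl,hr)
HL,HR=[ray(c,*h[0],.084) for h in(hl,hr)]
print('holes',HL,HR,np.linalg.norm(HL-HR))
for n,u,v,z in[('dFL',388,27,.07),('dFR',743,19,.07),('pFL',352,74,.0885),('pFR',767,42,.0885),('pNR',724,275,.076),('pNL',377,299,.076)]: print(n,ray(c,u*.64,v*.64,z).round(4))
dl,dr=ray(c,388*.64,27*.64,.07)[:2],ray(c,743*.64,19*.64,.07)[:2]
m,x,y=frame(dl,dr);O=m-.065*x;print('filler',O,np.degrees(np.arctan2(x[1],x[0])),np.linalg.norm(dl-dr))
P,px,py=frame(HL,HR);print('plate',P,np.degrees(np.arctan2(px[1],px[0])),'rel',(P-O)@x,(P-O)@y)
E
```

```text
(array([257.87179487, 123.61538462]), np.int32(78)) (array([449.23529412, 109.64705882]), np.int32(85))
holes [0.50976658 0.05407241 0.084     ] [ 0.53810614 -0.13278276  0.084     ] 0.18899201918569467
dFL [0.606  0.0706 0.07  ]
dFR [ 0.6272 -0.1422  0.07  ]
pFL [0.576  0.089  0.0885]
pFR [ 0.6116 -0.1483  0.0885]
pNR [ 0.4714 -0.1712  0.076 ]
pNL [0.4351 0.0667 0.076 ]
filler [ 0.55187435 -0.04226967] 5.6864881232116185 0.21389194182889668
plate [ 0.52393636 -0.03935517] 8.624091503993123 rel -0.02751172139421146 0.00566838879326703
```

```bash
python3 -m inch '[{"hand":0,"slide":[-2.6,-10.1,0],"yaw":0.016},{"hand":0,"slide":[-2.6,-10.1,0],"yaw":0.016},{"hand":0,"slide":[-2.6,-10.1,0],"yaw":0.016},{"hand":0,"slide":[-2.6,-10.1,-8],"yaw":0.016},{"hand":0,"slide":[-2.6,-10.1,-13],"yaw":0.016},{"hand":0,"slide":[-2.6,-10.1,-17],"yaw":0.016},{"hand":0,"slide":[-2.6,-10.1,-17],"yaw":0.016},{"hand":0,"slide":[-2.6,-10.1,-17],"yaw":0.016}]'
python3 - <<'E'
from h import *
s=sense();print(s['tcp_pos'],s['ee_rot'][:,0])
i=capture('wrist');cv2.imwrite('pics/w2.png',i);cv2.imwrite('pics/w2b.png',cv2.resize(i,(800,600),interpolation=cv2.INTER_CUBIC))
E
```

```text
time_s: 3.02
tcp_pos: [0.4289, -0.0532, 0.1328]
ee_rot: [[0.996, 0.094, 0.003], [0.094, -0.996, 0.0], [0.003, 0.0, -1.0]]
wrist_force: [0.1, 0.2, 0.2]
gripper_width: 0.993
[ 0.42887331 -0.05315237  0.13283762] [0.99560718 0.09358152 0.00297287]
```

View pics/w2b.png

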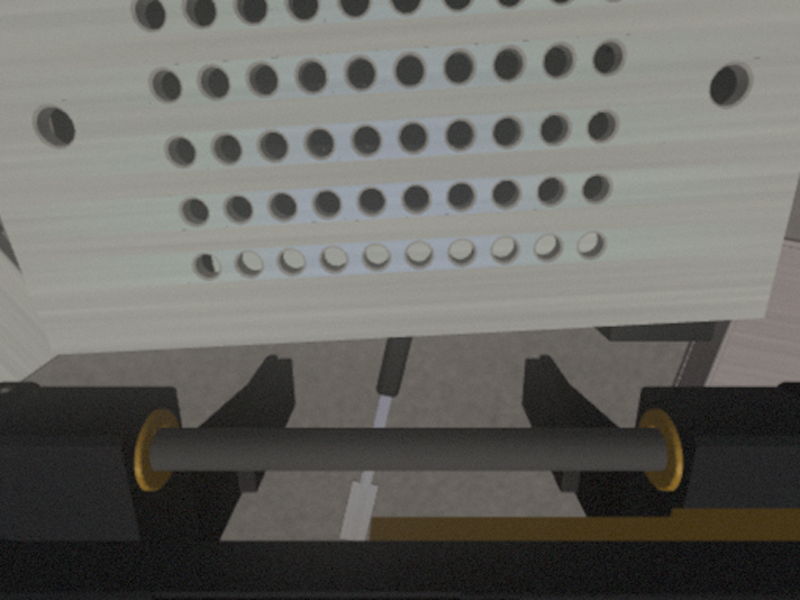

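The fingers stand just short of the near edge, inside the relief. The edge runs from (50,352) to (765,318), with the left end nearer.

```bash
python3 -m inch '[{"hand":0,"slide":[0.5,0.05,-0.3],"yaw":0},{"hand":0,"slide":[0.9,0.08,-0.3],"yaw":0},{"hand":0,"slide":[1.2,0.11,-0.3],"yaw":0},{"hand":0,"slide":[1.5,0.14,-0.3],"yaw":0},{"hand":0,"slide":[1.8,0.17,-0.3],"yaw":0},{"hand":0,"slide":[2.1,0.2,-0.3],"yaw":0},{"hand":0,"slide":[2.4,0.22,-0.3],"yaw":0},{"hand":0,"slide":[2.7,0.25,-0.3],"yaw":0},{"hand":0,"slide":[3.0,0.28,-0.3],"yaw":0},{"hand":0,"slide":[3.0,0.28,-0.3],"yaw":0}]'
python3 -m inch '[{"hand":0,"slide":[-2,-0.2,0],"yaw":0},{"hand":0,"slide":[-2,-0.2,6],"yaw":0},{"hand":0,"slide":[-2,-0.2,12],"yaw":0},{"hand":0,"slide":[-2,-0.2,17],"yaw":0},{"hand":0,"slide":[-2,-0.2,17],"yaw":0},{"hand":0,"slide":[-2,-0.2,17],"yaw":0},{"hand":0,"slide":[-2,-0.2,17],"yaw":0}]'
python3 - <<'E'
from h import *
s=sense();print(s['tcp_pos'],s['ee_rot'][:,0])
i=capture('wrist');cv2.imwrite('pics/w3.png',i);cv2.imwrite('pics/w3b.png',cv2.resize(i,(800,600),interpolation=cv2.INTER_CUBIC))
E
```

```text
time_s: 4.32
tcp_pos: [0.4544, -0.0516, 0.1278]
ee_rot: [[0.996, 0.092, -0.007], [0.092, -0.996, -0.001], [-0.007, 0.0, -1.0]]
wrist_force: [-7.1, 0.3, 3.8]
gripper_width: 1.001
time_s: 5.2
tcp_pos: [0.4367, -0.0531, 0.2969]
ee_rot: [[0.996, 0.092, -0.003], [0.092, -0.996, -0.001], [-0.003, 0.0, -1.0]]
wrist_force: [-0.1, -0.1, 0.0]
gripper_width: 0.998
[ 0.43673001 -0.05314325  0.29687517] [ 0.99576648  0.09186501 -0.00315244]
```

View pics/w3b.png

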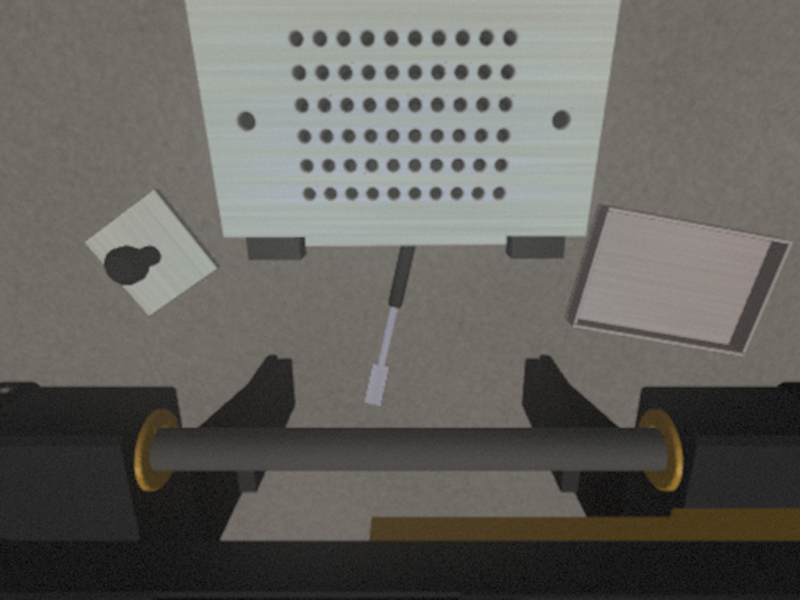

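Plate now looks square to the tool. The holes are at (246,121) and (561,120), and the ear ends are visible at (247..305, 258) and (507..565, 257).

```bash
cat >> h.py <<'E'
def blob(g,u,v,th=110,r=9):
    u,v=int(u),int(v);w=g[v-r:v+r+1,u-r:u+r+1];m=(w<th).astype(np.uint8)
    n,l,st,ce=cv2.connectedComponentsWithStats(m);k=l[r,r];return ce[k]+[u-r,v-r]
def solve(c,g,h,ears,z=.084,s=.64):
    "h: two hole px; ears: px of LO,LI,RI,RO near ear corners"
    HL,HR=[ray(c,*blob(g,u*s,v*s),z) for u,v in h]
    E=fit(ears,.07,c);y=(E[0]-E[3]);y/=np.linalg.norm(y);x=np.array([y[1],-y[0]]);O=sum(E)/4+.105*x
    print('ears y',[((e-O)@y).round(4) for e in E],'filler',O.round(4),np.degrees(np.arctan2(x[1],x[0])))
    P,px,py=frame(HL,HR);print('plate',P.round(4),np.degrees(np.arctan2(px[1],px[0])),'d',np.linalg.norm(HL-HR))
    O2=np.array([.5517,-.042])
    for o in(O,O2): print('rel',((P-o)@x).round(4),((P-o)@y).round(4),'hL-pin',((HL[:2]-o-.095*y)).round(4),'hR-pin',(HR[:2]-o+.095*y).round(4))
E
python3 - <<'E'
from h import *
c=cam('wrist');g=cv2.imread('pics/w3.png',0)
solve(c,g,[(246,121),(561,120)],[(248,258.5),(305,258),(508,257),(565,256.5)],.081+.004)
c=cam('top');i=capture('top');cv2.imwrite('pics/top3.png',i)
a=i[150:260,220:370];cv2.imwrite('pics/top3c.png',cv2.resize(a,None,fx=5,fy=5,interpolation=cv2.INTER_CUBIC))
E
```

```text
ears y [np.float64(0.1087), np.float64(0.0696), np.float64(-0.0696), np.float64(-0.1087)] filler [ 0.5534 -0.0422] 5.714657337448969
plate [ 0.5361 -0.0425] 5.563869623554218 d 0.1882531635945091
rel -0.0173 0.0014 hL-pin [-0.017  -0.0011] hR-pin [-0.0177  0.0005]
rel -0.0156 0.0011 hL-pin [-0.0153 -0.0013] hR-pin [-0.0159  0.0004]
```

View pics/top3c.png

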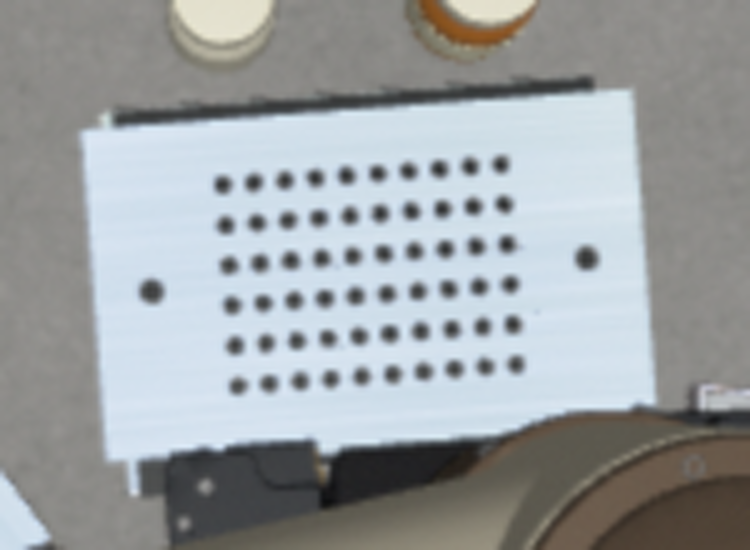

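Both views agree: yaw and y are within about 1 mm, and only about 16 mm of x remains. I'll push straight on from the near edge.

```bash
python3 -m inch '[{"hand":0,"slide":[0,0,-6],"yaw":0.006},{"hand":0,"slide":[0,0,-12],"yaw":0.006},{"hand":0,"slide":[0,0,-16.7],"yaw":0.006},{"hand":0,"slide":[0,0,-16.7],"yaw":0.006},{"hand":0,"slide":[0.8,0.08,-16.7],"yaw":0.006},{"hand":0,"slide":[1.5,0.15,-16.7],"yaw":0.006},{"hand":0,"slide":[1.9,0.19,-16.7],"yaw":0.006},{"hand":0,"slide":[2.2,0.22,-16.7],"yaw":0.006},{"hand":0,"slide":[2.4,0.24,-16.7],"yaw":0.006},{"hand":0,"slide":[2.6,0.26,-16.7],"yaw":0.006}]'
python3 -m inch '[{"hand":0,"slide":[0.15,0.01,0],"yaw":0},{"hand":0,"slide":[0.3,0.03,0],"yaw":0},{"hand":0,"slide":[0.4,0.04,0],"yaw":0},{"hand":0,"slide":[0.5,0.05,0],"yaw":0},{"hand":0,"slide":[0.5,0.05,0],"yaw":0}]'
python3 - <<'E'
from h import *
i=capture('wrist');cv2.imwrite('pics/w4.png',i);cv2.imwrite('pics/w4b.png',cv2.resize(i,(800,600),interpolation=cv2.INTER_CUBIC))
E
```

```text
time_s: 6.55
tcp_pos: [0.4594, -0.0513, 0.1318]
ee_rot: [[0.995, 0.097, -0.009], [0.097, -0.995, -0.001], [-0.009, 0.0, -1.0]]
wrist_force: [-11.3, -0.4, 9.3]
gripper_width: 0.997
time_s: 7.18
tcp_pos: [0.4686, -0.05, 0.1323]
ee_rot: [[0.995, 0.098, 0.002], [0.098, -0.995, 0.0], [0.002, -0.0, -1.0]]
wrist_force: [0.1, 1.0, 0.2]
gripper_width: 1.003
```

View pics/w4b.png

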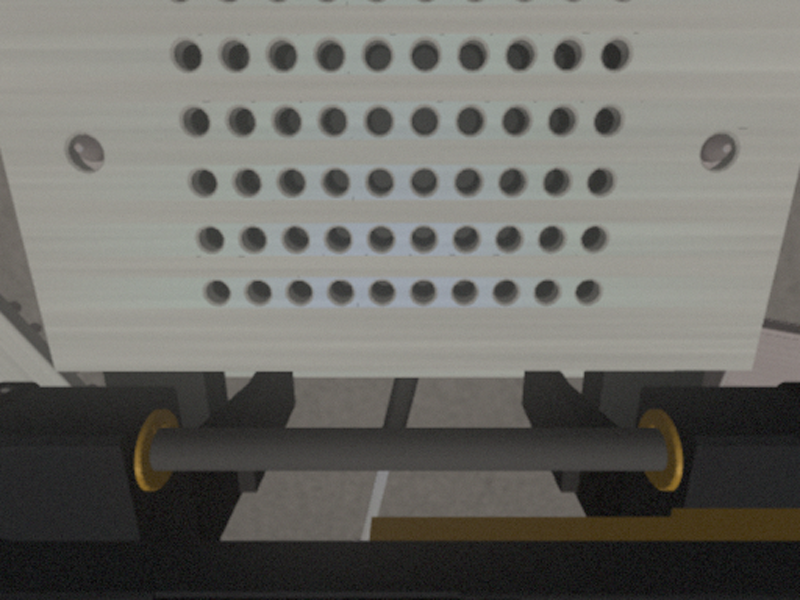

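Pins now show in both holes, at (87,152) and (719,150), and the contact force has fallen to zero, so the plate seems to have dropped. I'll retreat and check.

```bash
python3 -m inch '[{"hand":0,"slide":[-2,-0.2,0],"yaw":0},{"hand":0,"slide":[-2.5,-0.2,0],"yaw":0},{"hand":0,"slide":[-2.5,-0.2,6],"yaw":0},{"hand":0,"slide":[-2,-0.2,11],"yaw":0},{"hand":0,"slide":[0,0,11],"yaw":0},{"hand":0,"slide":[1,0,11],"yaw":0},{"hand":0,"slide":[1,0,11],"yaw":0},{"hand":0,"slide":[1,0,11],"yaw":0},{"hand":0,"slide":[1,0,11],"yaw":0}]'
python3 - <<'E'
from h import *
c=cam('wrist');i=capture('wrist');cv2.imwrite('pics/w5.png',i);np.save('c5.npy',np.array([c[1],np.tile(c[2],(3,1))]))
P=lambda x,y:(.5525-.0*x+.995*x-.0985*y,-.0421+.0985*x+.995*y)
for y in(.095,-.095):
    u,v=proj(c,[*P(0,y),.076]).astype(int);print(u,v);cv2.imwrite(f'pics/t{y}.png',i[max(v-25,0):v+25,max(u-35,0):u+35])
cv2.imwrite('pics/w5b.png',cv2.resize(i[:280],(800,438),interpolation=cv2.INTER_CUBIC))
a=[cv2.resize(cv2.imread(f'pics/t{y}.png'),(390,280),interpolation=cv2.INTER_CUBIC) for y in(.095,-.095)]
cv2.imwrite('pics/t5.png',np.hstack(a))
E
```

```text
time_s: 8.35
tcp_pos: [0.4778, -0.05, 0.2409]
ee_rot: [[0.995, 0.098, -0.001], [0.098, -0.995, -0.0], [-0.001, 0.0, -1.0]]
wrist_force: [-0.2, -0.3, 0.1]
gripper_width: 1.002
142 106
375 106
```

View pics/w5b.png

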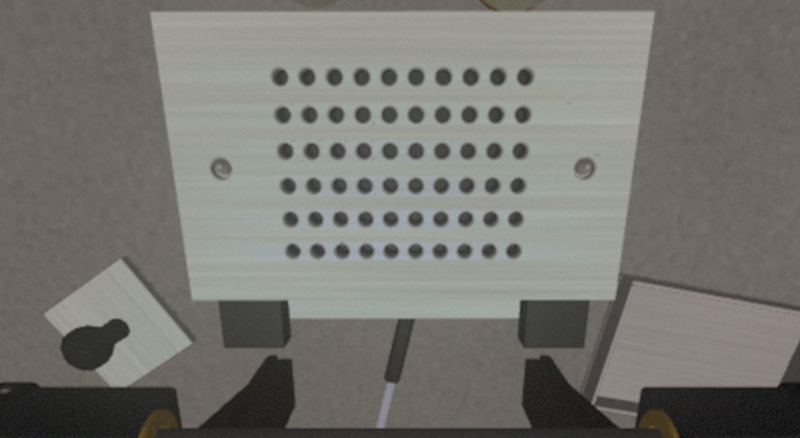

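View pics/t5.png

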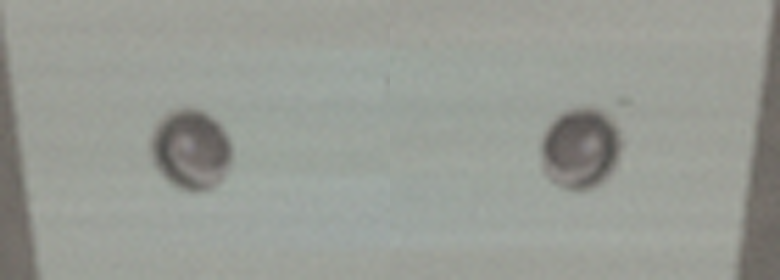

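The plate appears seated. Its corners are at (152,12), (654,12), (616,299) and (191,299), and a round pin nose shows in each hole at (221,168) and (585,168). The light strip between the ears at row 318 is probably the foot plate. Next I'll check the numbers: height across two views, tilt from the corners, and the bystanders.

Run:
```python
from h import *
s=.64;c=cam('wrist')
C=[(152,12),(654,12),(616,299),(191,299)]
for z in(.076,.083):
    q=[ray(c,u*s,v*s,z)[:2] for u,v in C];print(z,[np.linalg.norm(q[k]-q[(k+1)%4]).round(4) for k in range(4)],(sum(q)/4).round(4))
E=fit([(222,348),(289,347),(521,347),(586,347)],.07,c);y=E[0]-E[3];y/=np.linalg.norm(y);x=np.array([y[1],-y[0]]);O=sum(E)/4+.105*x
print('filler',O,np.degrees(np.arctan2(x[1],x[0])))
hs=fit([(221,168),(585,168)],.076,c);print('plate',(hs[0]+hs[1])/2,np.linalg.norm(hs[0]-hs[1]),[(hs[0]-O-.095*y).round(4),(hs[1]-O+.095*y).round(4)])
print('foot edge row',[(proj(c,[*(O-.107*x+k*y),.016])/s).round() for k in(.06,-.06)])
# height by triangulation of hole centres, w4 (close) vs w5
m=camera_model('wrist');T=np.array(m['tool_from_camera'])
x4=np.array([.995,.098,.002]);x4/=np.linalg.norm(x4);y4=np.array([.098,-.995,0]);y4-=x4*(x4@y4);y4/=np.linalg.norm(y4)
R4=np.c_[x4,y4,np.cross(x4,y4)];c4=(c[0],R4@T[:3,:3],np.array([.4686,-.05,.1323])+R4@T[:3,3],m)
# spacing vs z: near-row and hole spacing
for z in(.076,.080,.084):
    f=lambda cc,pts:np.linalg.norm(np.subtract(*fit(pts,z,cc)))
    print(z,'190 mm spacing: w4',f(c4,[(87,152),(719,150)]).round(4),'w5',f(c,[(221,168),(585,168)]).round(4),'mid w4-w5',(sum(fit([(87,152),(719,150)],z,c4))/2-sum(fit([(221,168),(585,168)],z,c))/2).round(4))
d0,t=cv2.imread('pics/top0.png'),capture('top');cv2.imwrite('pics/top6.png',t)
d=cv2.absdiff(d0,t).max(2);_,b=cv2.threshold(d,40,255,0)
for n,(u,v) in dict(mortar=(275,228),white=(413,235),amber=(494,229),beaker=(592,203),tamper=(324,398),spat=(453,430),tray=(609,392)).items():
    u,v=int(u*s),int(v*s);print(n,(b[v-18:v+18,u-18:u+18]>0).sum())
```

```text
0.076 [np.float64(0.2393), np.float64(0.1435), np.float64(0.2416), np.float64(0.1435)] [ 0.5516 -0.0418]
0.083 [np.float64(0.2328), np.float64(0.1396), np.float64(0.235), np.float64(0.1396)] [ 0.5518 -0.0418]
filler [ 0.55248166 -0.04173872] 5.868939564857099
plate [ 0.55159816 -0.04161261] 0.19020482915610837 [array([-0.0006,  0.0003]), array([-0.0011, -0.    ])]
foot edge row [array([321., 320.]), array([489., 319.])]
0.076 190 mm spacing: w4 0.1892 w5 0.1902 mid w4-w5 [-0. -0.]
0.08 190 mm spacing: w4 0.1841 w5 0.1873 mid w4-w5 [-0.0002 -0.0001]
0.084 190 mm spacing: w4 0.179 w5 0.1843 mid w4-w5 [-0.0003 -0.0001]
mortar 0
white 21
amber 21
beaker 0
tamper 1026
spat 918
tray 636
```

The dimensions fit the plate top at z = 0.076 with no tilt, and the holes are within about 1 mm of the pins. The robot is clear.

```bash
python3 -c "
from station import *
finish_job()"
```

```text
the job is handed in; nothing more can be done
```

The plate is seated over both pins, and I handed the job in at about 8.5 s on the robot's clock. I got it there with two gentle pushes of the open fingertips on its near edge, in the finger relief. The first push squared it up, and the second slid it the last 16 mm until it dropped. It was never gripped or lifted. The highest wrist reading I saw, read only at the end of each move, was about 15 N.

**Seating:** in the last wrist view each hole centre was about 1 mm from its pin. The plate's outline (239–242 × 143.5 mm) and the 190 mm hole spacing fit a top surface at 76 mm above the bench, which is the seated height. There was no visible tilt, and a pin nose showed in both holes. The fingers were clear and the wrist force was about zero.

**Bystanders:** comparing top views from before and after, the mortar and beaker were unchanged. The white and amber jars differed by about 21 pixels each, and I took that to be the plate edge beside them rather than movement.

**Not confirmed:** that comparison failed for the tamper, spatula and tray because the arm covered them in the last picture. The fingers stayed at about 57 mm height or above and went low only in the relief, so I don't expect any contact there. Early estimates of the filler's angle also disagreed by about 1.4° between the two cameras; I settled it by using the wrist camera up close.

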